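Drop a counted kit into its tray

ROBOT

A 6-joint arm with a two-finger parallel gripper is mounted at the origin on a cart in front of the work surface, level with it; the furniture and walls round the work are solid. World frame = base frame: x ahead of the robot, y to its left, z up, the work surface at z = 0. Lengths are in mm, angles in degrees, forces in N, time in s.
With the tool pointing down it reaches from about 350 to 850 mm from the base axis. Payload 8.1 kg.
Tool frame: the origin (TCP) lies between the finger pads; the fingertips stand ahead of it and the grasp point (between the pads) lies 2 mm behind it (nose_length is the z of the fingertips in the tool frame, in mm); z points along the fingers, y is the direction in which the jaws open and shut (so a half turn about z gives the same grasp; the last joint's range is limited). The gripper opens to 85 mm and grips with 20 to 120 N. Pads are 22 mm wide; open, the fingers measure 114 mm over their backs; the gripper's body (76 mm by 85 mm) begins 54 mm behind the grasp point. The pads swing forward as they close: fully open they stand 13 mm farther back than shut.
Start: joints at [70.852, 7.471, 85.268, -0, 87.261, -4.893], TCP at [147.722, 581.536, 248.292] pointing down, gripper open.
Joint ranges: [-169.43, 169.43], [-51.17, 129.36], [1.28, 143.12], [-76.62, 256.62], [0, 156.53], [-152.29, 152.29]. Speed limits (degrees/s): [136.94, 136.94, 159.86, 180, 180, 180].

INTERFACE

Orientations are given as [roll, pitch, yaw] about the fixed x, y, z axes, in that order (R = Rz(yaw) Ry(pitch) Rx(roll)).
In Python, from bench import * gives the robot as it stands.
- The arm moves only by the tool jog_arm, never from a script. Its argument "plan" is a list of rows, each a list of 3 entries, a list of its own where there are three numbers: the turn, a rotation vector about the tool's x, y, z in degrees, then the shift along the tool's x, y, z in m, then the gripper's target within -1 to 1 (fully open at 1, half-way at 0, shut at -1). A call has 1 to 12 rows; each row is the pose to reach, as a shift and turn from the pose commanded when the call began, along the tool's axes at that moment; what a row does not reach only later rows make up. A row lasts 1/8 s, in which the tool goes at most 62.5 mm and 10.7 degrees, less where a joint would pass 70% of its speed; a pose out of reach is approached as far as the arm can. A call with a gripper value outside its range is refused whole. The fingers move at their own pace and stop on an object; "force" is the grip in N (left out, the last holds). Time passes only in rows, so rows that repeat a pose let the fingers close. It gives the time, the measured TCP pose, the force and the opening at its end, in the units of the state.
- sense(): the state, without advancing time (a new reading comes with each control period).
- snapshot(name): name is "scene" or "side" or "wrist"; returns (picture, depth): 480x640x3 uint8, blue, green, red; 480x640 float32, mm along the optical axis (not along the pixel's ray), 0 where there is no reading.
- camera_info(name): a dict with "fov_y" (degrees; the focal length in pixels is half the picture's height over the tangent of half this angle, whatever the lens; pixels are square), "cx", "cy" (the principal point, pixels), "origin" and "orientation" of the camera in the world. Camera axes: x right, y down, z forward; pixel columns grow to the right and rows downward; lengths in mm; the calibration is good to about 2 mm. A picture is of the moment at which its call begins: read the wrist's pose just before it. camera_info takes no time and is no camera call; for the wrist camera it gives the pose at the moment of the call.
- hand_in(): hands the job in, once; it reports no verdict.
The state is a dict: "time": time; "joint_pos": joint angles; "qd": joint speeds; "joint_efforts": joint torques, N m; "tool_pos": TCP position; "tcp_rot": TCP orientation; "ft_force": force on the tool from outside, world axes, zero at the start; "wrist_torque": the same for the moment, N m; "finger_gap": finger opening in mm.
Only numpy, scipy, OpenCV 4.12 (cv2) and the standard library are available. Lean on these libraries where they do the work, as an engineer would, in place of code of your own. Each camera call takes 0.05 s, during which the arm holds its last target.

TASK

Fill the kit tray from the drop-bottom hopper: slide the empty black tray, which has a handle, under the hopper between the white runners, squarely and fully home against the stop at the back, then press the hopper's thumb latch so that its hinged floor swings down and all four parts drop into the tray. Then draw the loaded tray back out in front of the hopper, wholly clear of it, and leave it standing flat on the bench with the four parts in it. Do not disturb the brown bottle, the green-lidded jar or the lilac pot nearby.

Things in the scene. Friction and masses are not known exactly. Their poses are not given: they have to be found in the camera images.
- hopper: Grey hopper fixed to the bench: a bin on two side frames, open below for the tray, 204 mm wide, 352 high. Origin on the bench under the bin's centre; -x is its open front, +x its back, z up. Bin inside 66 mm (x) by 100 mm (y), floor at z = 166 mm, top 322 mm, front wall x = -36 mm. White runners 14 mm high guide the tray, inner faces y = -68 and +68 mm, noses flared from x = -46 to -66 mm.
- fill_lip (a point): Middle of the outer edge, 106 mm long, of the sloping filling lip that leans out in front of the bin over the latch: x = -71 mm, z = 352 mm in the hopper's frame (it starts from the bin's front at z = 318 mm). It keeps a tool from reaching the latch, or the handle of a tray that is home, from straight above; tilt the tool, reaching in from the front.
- tray: Black open tray, loose, 130 g (may vary by a third), 100 mm (x) by 124 mm (y) by 45 mm high, walls 3 mm; slides on the bench. Origin at the centre of its underside, z up, handle on its -x side. It has 6 mm of play each side between the hopper's runners; it is home when its back wall meets the hopper's rear stop, its origin and axes then on the hopper's.
- tray_handle (a point): Middle of the part of the tray's handle to pinch, at x = -88 mm, z = 34 mm in the tray's frame, axes as the tray's. The handle is a flat bar 24 mm wide (y) and 14 mm thick (z = 27 to 41 mm) that runs from the tray's front wall at x = -50 mm to x = -105 mm; nothing is beside or under it.
- thumb_pad (a point): Centre of the front face of the latch's black thumb pad, 34 mm wide (y), 24 mm tall, leaning back 0.3 rad (top toward the bin). At rest at x = -61 mm, y = 0, z = 227 mm in the hopper's frame. Its axes are the hopper's while the latch is at rest and turn with the latch.
- latch (a joint): Spring latch, rad: 0 at rest, 0.36 fully pressed. Turns on a level pin at x = -53 mm, z = 196 mm in the hopper's frame: pressing the pad toward the bin (hopper +x) swings the hook out from under the floor's tongue. The floor lets go at about 0.25 rad (pad 8 mm in); about 3 N starts it, 5 N takes it to its end stop, 11 mm in. It springs back when let go.
- gate (a joint): The bin's hinged floor, rad: 0 shut and latched, 1.22 hanging open. Hinged along the bin's rear bottom edge (x = 39 mm, z = 164 mm in the hopper's frame); its front edge swings down and back. Hanging, its lowest edge is about 78 mm above the bench, clear of the tray. It stays open by its weight.
- terminal_1: Green screw terminal block, 22 x 36 x 17 mm, 18 g, one of the four parts lying on the hopper's floor; origin at the centre of its underside as it stood, z up through it
- terminal_2: Green screw terminal block, 22 x 36 x 17 mm, 18 g, one of the four parts lying on the hopper's floor; origin at the centre of its underside as it stood, z up through it
- relay_1: Small box-shaped blue relay, 12 x 28 x 15 mm, 12 g, one of the four parts lying on the hopper's floor; origin at the centre of its underside as it stood, z up through it
- relay_2: Small box-shaped blue relay, 12 x 28 x 15 mm, 12 g, one of the four parts lying on the hopper's floor; origin at the centre of its underside as it stood, z up through it
- flux_bottle: Brown bottle with a white cap, 37 mm diameter, 82 mm high, loose bystander; origin at the centre of its foot
- paste_jar: Jar with a green screw lid, 53 mm diameter, 42 mm high, loose bystander; origin at the centre of its foot
- tool_pot: Lilac pot, about 55 x 70 mm, holding a toothbrush and a syringe, 162 mm high overall, loose bystander to the right of the hopper; origin at the centre of its foot

How it is judged:
By the outcome, as a careful person would: the job done as asked, in the order asked, and still so for the second after the job is handed in, with the robot touching nothing.
It also fails if it takes over 58 s, if anything falls off the work surface, if the arm or the gripper's body presses on something with over 40 N, if the wrist force passes 120 N, or if a joint passes its speed limit or range.

## Working session

There is one attempt and no reset: what is moved stays moved. The work goes in short steps, Python scripts to look and compute and a tool call to move; the robot and the scene stay as the last step left them, time stands still between calls to the robot, and variables do not carry over. Pictures are saved under pics/ and viewed, and the job is handed in when it is done.

Besides the shell and the picture viewer there is one more tool, called after "Call:" by a JSON object that holds its "fn" and its "kwargs", one argument or row to a line. jog_arm: Moves the arm, as the interface text tells. Its arguments: {"type":"object","properties":{"plan":{"type":"array","items":{"type":"array"}},"force":{"type":"number"}},"required":["plan"]}

```bash
ls; mkdir -p pics
python3 - <<'E'
from bench import *
import cv2
print(sense())
for n in ["scene","side","wrist"]:
    p,d=snapshot(n); cv2.imwrite(f"pics/{n}0.png",p); print(n,camera_info(n))
    import numpy as np; np.save(f"{n}0.npy",d)
E
```

```text
pics
{'time': 0.0, 'joint_pos': array([ 7.08509419e+01,  7.51650173e+00,  8.53291720e+01,  2.28917014e-03,
        8.72628600e+01, -4.89331586e+00]), 'qd': array([-0.04564586,  0.00011882, -0.05627432,  0.03519025,  0.01379397,
        0.03191266]), 'joint_efforts': array([ 8.88748418e-04, -5.69385874e+01, -5.00559533e+01, -3.52047191e-04,
        1.41741772e-02, -5.58827651e-06]), 'tool_pos': array([147.54479805, 581.03407375, 247.23091772]), 'tcp_rot': array([-1.79892057e+02, -1.15360112e-02,  1.65744135e+02]), 'ft_force': array([0.35175468, 0.11735523, 0.99925427]), 'wrist_torque': array([ 0.02093128, -0.042359  ,  0.00554853]), 'finger_gap': 85.28508974161666}
scene {'fov_y': 53.92635738262229, 'cx': 319.6008440169339, 'cy': 241.2617347934017, 'origin': array([ 769.44261305, 1000.78688882,  863.41150825]), 'orientation': array([-134.52724563,   -0.89539948,  160.79750021])}
side {'fov_y': 49.536746341428874, 'cx': 316.9900937967542, 'cy': 237.22120762109762, 'origin': array([ 369.12033435,  931.84240329, 1111.23069952]), 'orientation': array([-146.43377906,    0.56481773, -164.50441849])}
wrist {'fov_y': 58.816761119119974, 'cx': 317.88162032780764, 'cy': 243.44729698722998, 'origin': array([ 75.40333754, 600.98350964, 374.23700935]), 'orientation': array([1.63121546e+02, 1.25148076e-01, 7.57860315e+01])}
```

View pics/scene0.png

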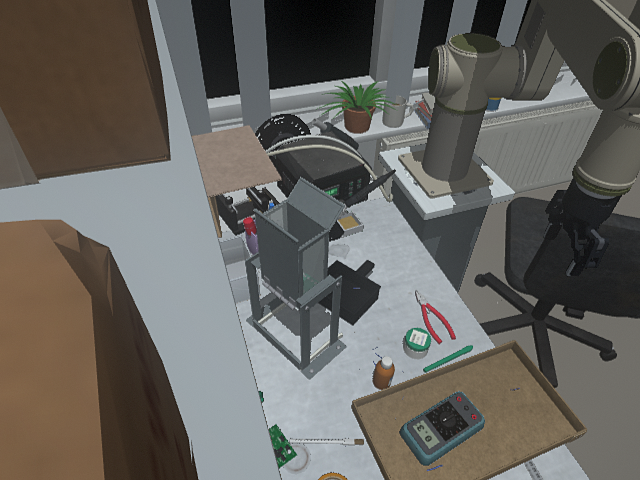

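View pics/side0.png

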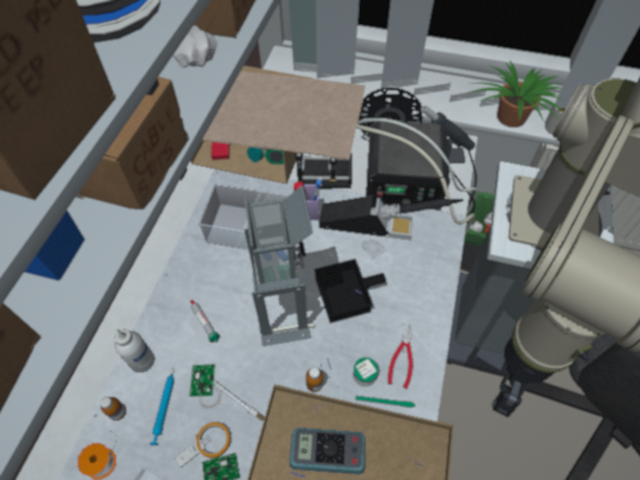

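View pics/wrist0.png

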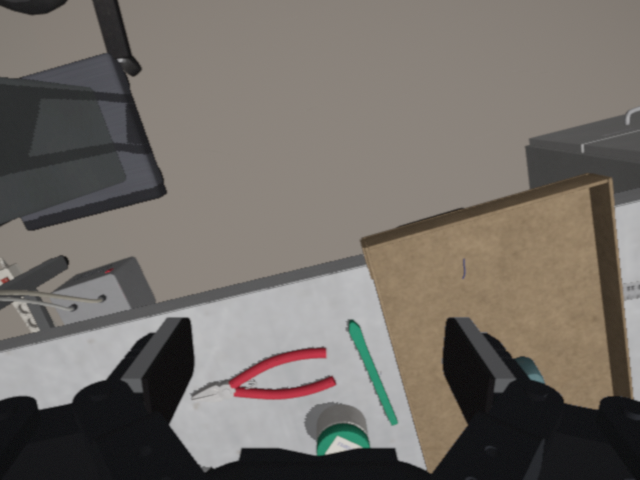

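The scene view shows the hopper near (290,270), the tray at (355,290), its handle at (368,266), the jar at (418,342) and the bottle at (384,372). In the side view the tray is at (345,290) and the hopper at (280,270). Next I'll measure from depth.

```bash
cat > h.py <<'E'
import numpy as np, cv2
from scipy.spatial.transform import Rotation as R
def K(ci): return 240/np.tan(np.radians(ci['fov_y']/2))
def cloud(d,ci):
    f=K(ci); v,u=np.mgrid[0:480,0:640]
    P=np.stack([(u-ci['cx'])/f*d,(v-ci['cy'])/f*d,d],-1)
    return P@R.from_euler('xyz',ci['orientation'],degrees=True).as_matrix().T+ci['origin']
def ray(uv,ci,z):
    f=K(ci); uv=np.atleast_2d(uv).astype(float)
    r=np.c_[(uv[:,0]-ci['cx'])/f,(uv[:,1]-ci['cy'])/f,np.ones(len(uv))]@R.from_euler('xyz',ci['orientation'],degrees=True).as_matrix().T
    o=np.array(ci['origin']); return o+r*((z-o[2])/r[:,2])[:,None]
def proj(p,ci):
    f=K(ci); q=(np.atleast_2d(p)-ci['origin'])@R.from_euler('xyz',ci['orientation'],degrees=True).as_matrix()
    return np.c_[q[:,0]/q[:,2]*f+ci['cx'],q[:,1]/q[:,2]*f+ci['cy']]
E
python3 - <<'E'
from bench import *
from h import *
for n,(x0,y0,x1,y1) in dict(scene=(220,150,460,400),side=(180,160,430,410)).items():
    p=cv2.imread(f"pics/{n}0.png"); cv2.imwrite(f"pics/{n}0c.png",cv2.resize(p[y0:y1,x0:x1],None,fx=2.4,fy=2.4,interpolation=cv2.INTER_CUBIC))
    d=np.load(f"{n}0.npy"); ci=camera_info(n); P=cloud(d,ci)
    ok=d>0
    # top-down height map
    m=ok&(P[...,2]>-20)&(P[...,2]<400)
    X=P[m]; C=p[m]
    W=np.zeros((600,700,3),np.uint8); Z=np.full((600,700),-99.)
    # x 250..850 -> rows bottom up ; y -350..350 -> columns (left=+y)
    o=np.argsort(X[:,2]); X=X[o];C=C[o]
    r=(850-X[:,0]).astype(int); c=(350-X[:,1]).astype(int)
    k=(r>=0)&(r<600)&(c>=0)&(c<700)
    W[r[k],c[k]]=C[k]
    cv2.imwrite(f"pics/{n}0top.png",W)
    for uv in ([(355,290),(418,342),(384,372)] if n=="scene" else [(345,290),(366,370),(315,375)]):
        print(n,uv,P[uv[1],uv[0]])
E
```

```text
scene (355, 290) [443.50925136 359.71951134   2.65471755]
scene (418, 342) [387.24442849 556.5368942   40.37592043]
scene (384, 372) [490.19780383 607.69400832  62.82899301]
side (345, 290) [470.9234189  354.36002012   2.26639282]
side (366, 370) [379.32339734 549.61184379  47.49633028]
side (315, 375) [475.86145046 599.77876238  83.49592878]
```

View pics/scene0c.png

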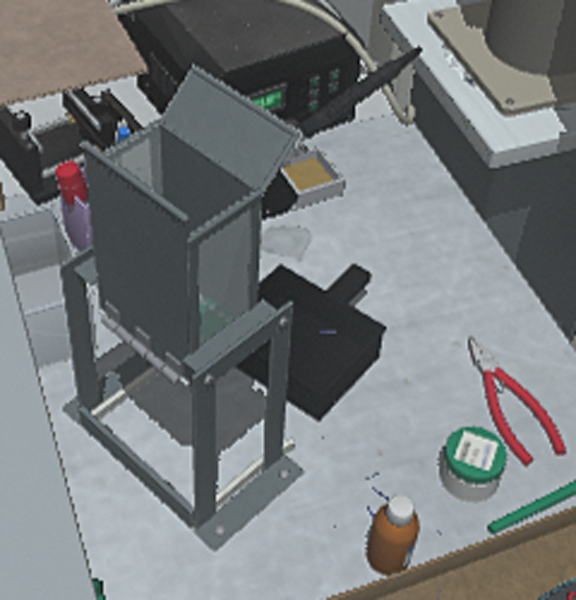

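View pics/side0c.png

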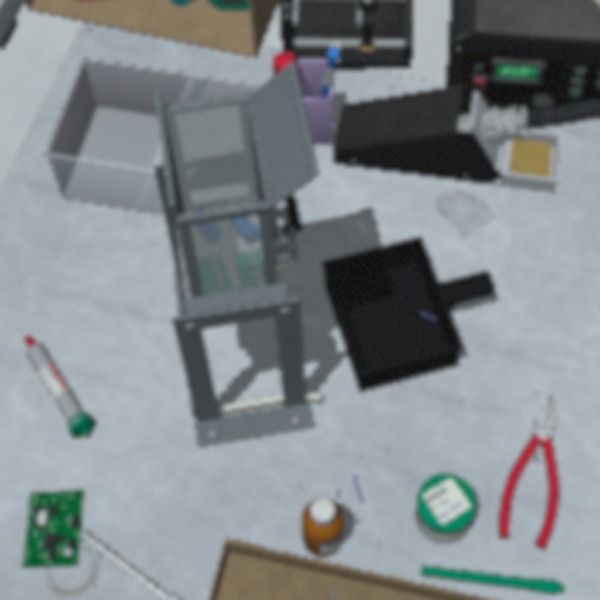

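View pics/side0top.png

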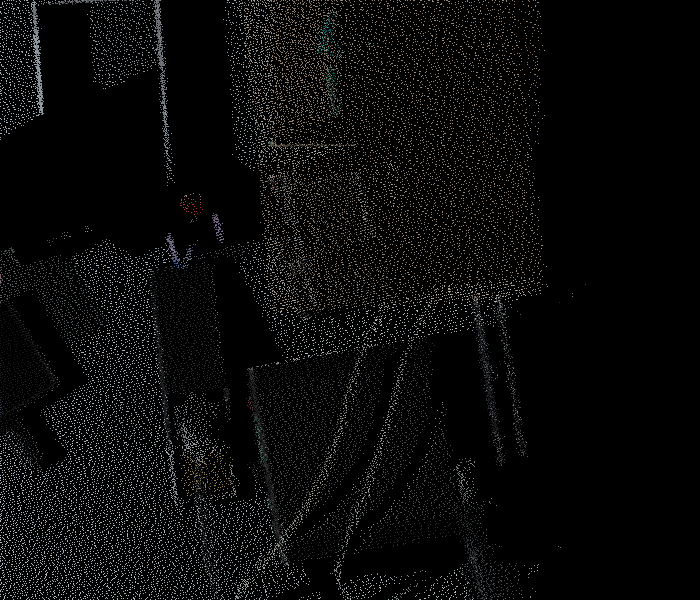

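```bash
cat > m1.py <<'E'
from bench import *
from h import *
import sys
ds=np.load("scene0.npy"); cs=camera_info("scene"); P=cloud(ds,cs)
# patches in crop coords -> full
def patch(poly,off=(220,150),s=2.4):
    m=np.zeros((480,640),np.uint8); q=(np.array(poly)/s+off).astype(np.int32); cv2.fillPoly(m,[q],1); return (m>0)&(ds>0)
def fit(X):
    for _ in range(5):
        c=X.mean(0); n=np.linalg.svd(X-c,full_matrices=False)[2][2]; e=(X-c)@n
        s=1.5*np.median(abs(e))+.5; 
        if _<4: X=X[abs(e)<2.5*s]
    return c,n,e.std(),len(X)
for nm,poly in dict(back=[(95,165),(180,220),(180,350),(112,310)],left=[(200,245),(250,210),(250,320),(200,350)],lip=[(200,85),(285,135),(255,175),(175,125)]).items():
    X=P[patch(poly)]; print(nm,fit(X))
E
python3 m1.py
```

```text
back (array([642.54001168, 446.91558144, 266.8824513 ]), array([ 9.00773971e-01,  4.34287993e-01, -4.38146436e-04]), np.float64(0.6275200530016687), 1882)
left (array([587.46796399, 474.88829895, 254.7913531 ]), array([-0.43228648,  0.90172555,  0.00440769]), np.float64(0.7699075889344421), 956)
lip (array([563.07045511, 406.6351124 , 336.33999105]), array([-0.61995476, -0.29951801, -0.72522069]), np.float64(1.1646229581394558), 850)
```

```bash
cat > m2.py <<'E'
from bench import *
from h import *
from scipy.optimize import least_squares
yaw=np.radians(25.7); H=np.array([611.4,428.8])
Rz=np.array([[np.cos(yaw),-np.sin(yaw)],[np.sin(yaw),np.cos(yaw)]])
def hw(p): p=np.atleast_2d(p).astype(float); return np.c_[p[:,:2]@Rz.T+H,p[:,2]]
rim=[]
for n in ["scene","side"]:
    d=np.load(f"{n}0.npy"); ci=camera_info(n); P=cloud(d,ci); img=cv2.imread(f"pics/{n}0.png")
    m=(d>0)&(P[...,2]>30)&(P[...,2]<52)&(P[...,0]>330)&(P[...,0]<560)&(P[...,1]>250)&(P[...,1]<430)&(img.max(2)<70)
    X=P[m]; print(n,len(X)); 
    # z hist
    print(np.histogram(X[:,2],bins=np.arange(30,54,2))[0])
    np.save(f"rim_{n}.npy",X)
    Y=X[X[:,2]>40]
    r=cv2.minAreaRect(Y[:,:2].astype(np.float32)); print(r)
    Q=hw([(-71,-53,352),(-71,53,352),(36,-53,322),(36,53,322),(-36,53,322),(-66,68,14),(-66,-68,14),(-61,0,227),(-100,0,0),(0,0,0)])
    big=cv2.resize(img,None,fx=3,fy=3,interpolation=cv2.INTER_CUBIC)
    for u,v in proj(Q,ci): cv2.circle(big,(int(u*3+1),int(v*3+1)),4,(0,0,255),1)
    c=(220*3,150*3) if n=="scene" else (230*3,160*3)
    cv2.imwrite(f"pics/{n}_ov.png",big[c[1]:c[1]+600,c[0]:c[0]+700])
E
python3 m2.py
```

```text
scene 593
[ 42  52  41  58  81 101 104  88  23   3   0]
((457.2428894042969, 369.08892822265625), (139.7434844970703, 124.19535064697266), 73.78755950927734)
side 703
[ 36  36  44  46  58  97 108 130  99  42   7]
((455.06072998046875, 356.99859619140625), (155.8797607421875, 129.5186767578125), 30.134567260742188)
```

View pics/scene_ov.png

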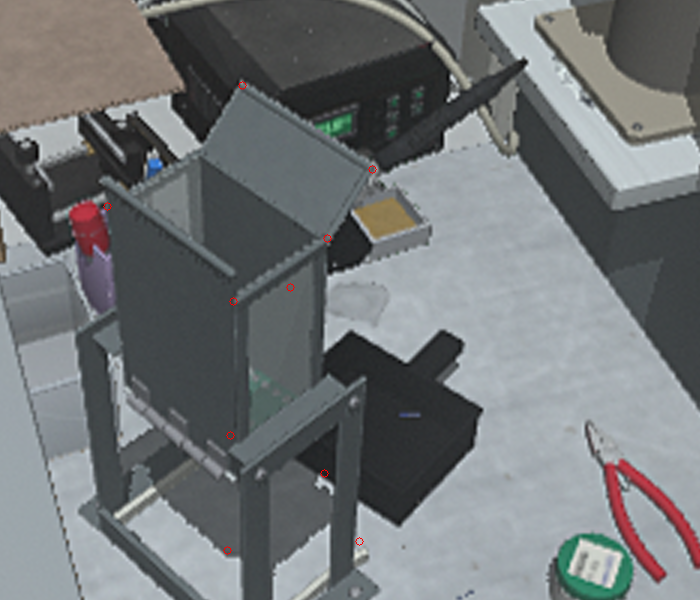

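View pics/side_ov.png

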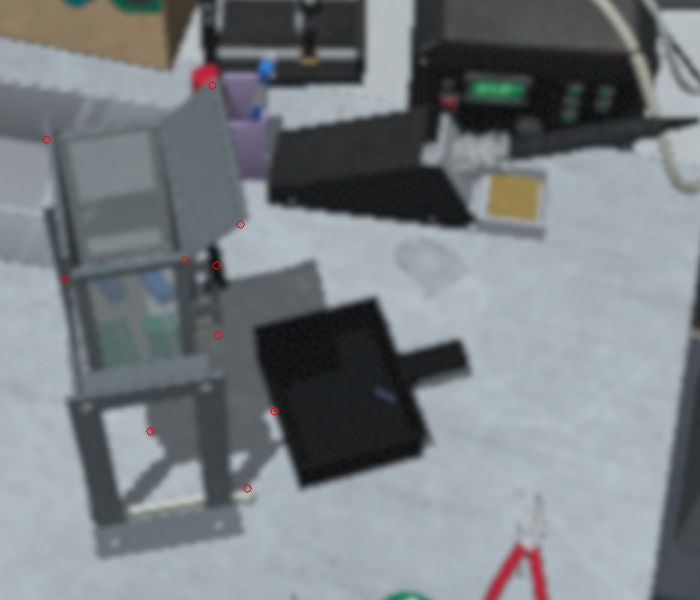

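Run:
```python
from bench import *
from h import *
S=camera_info("scene"); D=camera_info("side")
s=lambda a:(np.array(a)/3+[220,150]); t=lambda a:(np.array(a)/3+[230,160])
print("handle end scene",ray(s([(445,331),(463,344)]),S,41)); print("side",ray(t([(462,340),(468,366)]),D,41))
print("tray rim scene", ray(s([(353,332),(483,410),(400,507)]),S,45)); print("side",ray(t([(374,298),(256,328),(300,470),(424,440)]),D,45))
print("nose",ray(s([(360,552)]),S,12),ray(t([(252,496)]),D,12))
print("lip",ray(s([(243,83),(371,167)]),S,352),ray(t([(214,80),(246,214)]),D,352))
print('pot side', ray(t([(250,170)]),D,0), ray(t([(212,85)]),D,140))
```

```text
handle end scene [[392.9137769  313.42597559  41.        ]
 [384.98835298 330.89369019  41.        ]]
side [[389.23324477 307.52935524  41.        ]
 [380.13327013 329.09059603  41.        ]]
tray rim scene [[464.52263076 294.75054241  45.        ]
 [400.03172908 400.8797937   45.        ]
 [493.06052023 463.78348165  45.        ]]
side [[464.36743409 290.47618879  45.        ]
 [547.72251445 341.63125271  45.        ]
 [483.3425019  450.43870328  45.        ]
 [399.57873636 402.13391981  45.        ]]
nose [[523.93747882 469.51644234  12.        ]] [[516.60502504 465.952265    12.        ]]
lip [[569.0993632  348.63443032 352.        ]
 [524.55974178 444.66350985 352.        ]] [[569.61341133 346.47193535 352.        ]
 [522.77009137 438.62162937 352.        ]]
pot side [[603.33197667 164.09719545   0.        ]] [[625.68923511 188.33680341 140.        ]]
```

```bash
cat > go.py <<'E'
from bench import *
from h import *
def Rt(yaw,th):
    c,s=np.cos(np.radians(yaw)),np.sin(np.radians(yaw)); t=np.radians(th)
    z=np.array([np.sin(t)*c,np.sin(t)*s,-np.cos(t)]); y=np.array([-s,c,0]); return np.c_[np.cross(y,z),y,z]
def cur():
    s=sense(); return np.array(s['tool_pos']),R.from_euler('xyz',s['tcp_rot'],degrees=True).as_matrix(),s
def delta(p,Rm,base=None):
    p0,R0,s=cur() if base is None else (*base,None)
    rv=R.from_matrix(R0.T@Rm).as_rotvec(degrees=True); sh=R0.T@(np.array(p)-p0)/1000
    print("turn",np.round(rv,2),"shift",np.round(sh,4),"deg",round(np.linalg.norm(rv),1),"mm",round(1000*np.linalg.norm(sh),1)); return rv,sh
def st():
    s=sense(); print("t",round(s['time'],2),"p",np.round(s['tool_pos'],1),"rot",np.round(s['tcp_rot'],1),"F",np.round(s['ft_force'],1),"gap",round(s['finger_gap'],1),"q",np.round(s['joint_pos'],1))
Hc=np.array([611.4,428.8]); Hy=25.7
def hp(x,y,z,yaw=None):
    a=np.radians(Hy); return np.array([Hc[0]+x*np.cos(a)-y*np.sin(a),Hc[1]+x*np.sin(a)+y*np.cos(a),z])
E
python3 - <<'E'
from go import *
Rm=Rt(30,25); p=np.array([399.6,327.7,34])-150*Rm[:,2]; print(p); delta(p,Rm)
import bench; print([n for n in dir(bench) if n[0]!='_'])
E
```

```text
[344.70027738 296.00363037 169.94616806]
turn [ -9.73 -23.77 -43.52] shift [-0.2613 -0.2277  0.0778] deg 50.5 mm 355.2
['PlanningError', 'camera_info', 'hand_in', 'nose_length', 'sense', 'snapshot']
```

Call:
{"fn": "jog_arm", "kwargs": {
  "plan": [
    [[-5, -12, -22], [-0.13, -0.114, 0.0], 1],
    [[-5, -12, -22], [-0.13, -0.114, 0.0], 1],
    [[-5, -12, -22], [-0.13, -0.114, 0.0], 1],
    [[-9.73, -23.77, -43.52], [-0.261, -0.228, 0.078], 1],
    [[-9.73, -23.77, -43.52], [-0.261, -0.228, 0.078], 1],
    [[-9.73, -23.77, -43.52], [-0.261, -0.228, 0.078], 1],
    [[-9.73, -23.77, -43.52], [-0.261, -0.228, 0.078], 1],
    [[-9.73, -23.77, -43.52], [-0.261, -0.228, 0.078], 1],
    [[-9.73, -23.77, -43.52], [-0.261, -0.228, 0.078], 1]
  ],
  "force": 60
}}

```text
time: 1.27
tool_pos: [344.6, 297.8, 171.9]
tcp_rot: [179.9, 25.2, -150.0]
ft_force: [-0.3, -0.1, 0.1]
finger_gap: 85.8
```

Run:
```python
from go import *
st(); import json
ci=camera_info("wrist"); p,d=snapshot("wrist"); cv2.imwrite("pics/w1.png",p); np.save("w1.npy",d); print(ci,nose_length); st()
json.dump({k:(v.tolist() if hasattr(v,'tolist') else v) for k,v in ci.items()},open("w1.json","w"))
```

```text
t 1.27 p [344.6 297.8 171.9] rot [ 179.9   25.2 -150. ] F [-0.3 -0.1  0.1] gap 85.8 q [ 36.4 -40.2 135.6  -3.   59.6 -82.7]
{'fov_y': 58.816761119119974, 'cx': 317.88162032780764, 'cy': 243.44729698722998, 'origin': array([240.00063028, 238.77973929, 255.23156202]), 'orientation': array([ 1.37990331e+02, -8.76810556e-02,  1.20093013e+02])} 17.0
t 1.32 p [344.4 298.  171.8] rot [ 179.9   25.1 -149.9] F [-0.8 -0.1 -0.4] gap 85.4 q [ 36.4 -40.1 135.6  -3.   59.6 -82.8]
```

View pics/w1.png

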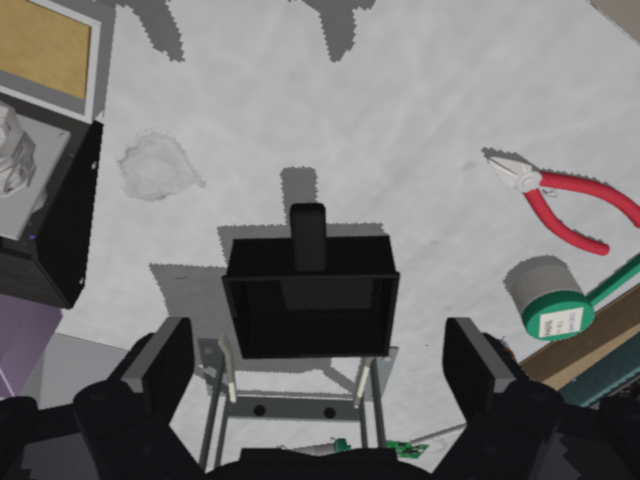

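The wrist view shows the tray's front rim from (228,275) to (395,272), its handle end at (308,207), the runner noses at (224,340) and (368,362), and the rear stop at about (290,405).

Run:
```python
from go import *
import json
ci=json.load(open("w1.json")); d=np.load("w1.npy"); img=cv2.imread("pics/w1.png")
big=cv2.resize(img[190:440,190:440],None,fx=2.4,fy=2.4,interpolation=cv2.INTER_CUBIC); cv2.imwrite("pics/w1c.png",big)
P=cloud(d,ci)
m=(d>0)&(img.max(2)<75)&(P[...,2]>41.5)&(P[...,2]<49)&(P[...,0]>380)&(P[...,0]<570)&(P[...,1]>270)&(P[...,1]<480)
X=P[m];print(len(X),cv2.minAreaRect(X[:,:2].astype(np.float32)))
mh=(d>0)&(img.max(2)<75)&(P[...,2]>36)&(P[...,2]<46)&(np.mgrid[0:480,0:640][0]<238)&(abs(np.mgrid[0:480,0:640][1]-308)<25)
Y=P[mh];print(len(Y),cv2.minAreaRect(Y[:,:2].astype(np.float32)),Y[:,2].mean(), Y[:,:2].mean(0))
```

```text
4742 ((481.2525634765625, 374.2201232910156), (222.10601806640625, 127.5350341796875), 31.769607543945312)
1065 ((396.2951354980469, 321.5870056152344), (23.40557098388672, 23.4531192779541), 30.730934143066406) 41.08494926295589 [394.36106333 320.66361933]
```

View pics/w1c.png

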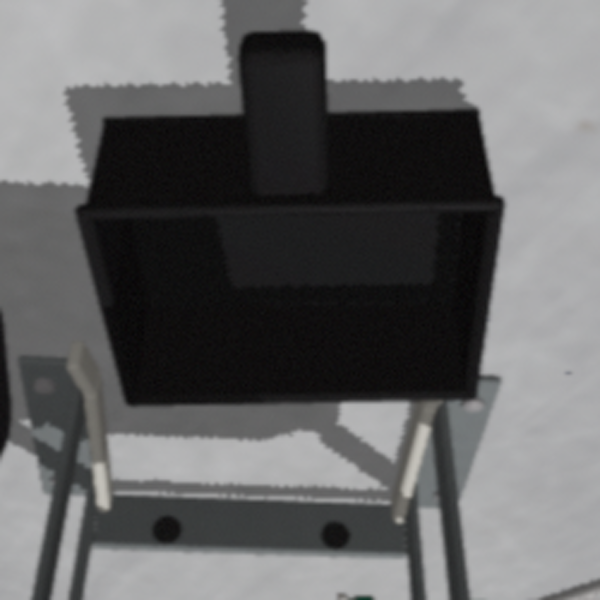

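Run:
```python
from go import *
import json
ci=json.load(open("w1.json"))
s=lambda a:np.array(a)/2.4+190
f=ray(s([(79,207),(502,200),(475,398),(128,404)]),ci,45)[:,:2]; print(f)
for a,b in [(0,1),(3,2)]:
    e=f[b]-f[a]; print(np.linalg.norm(e),np.degrees(np.arctan2(-e[0],e[1])))
for a,b in [(0,3),(1,2)]:
    e=f[b]-f[a]; print(np.linalg.norm(e),np.degrees(np.arctan2(e[1],e[0])))
print("centre",f.mean(0))
g=ray(s([(104,118),(477,110)]),ci,0)[:,:2]; print(g, g.mean(0))
hh=ray(s([(241,40),(325,40)]),ci,41)[:,:2]; print("hend",hh,hh.mean(0))
r=ray(s([(95,400),(110,508),(432,410),(403,520)]),ci,14)[:,:2]; print("run",r)
a=np.radians(Hy); M=np.array([[np.cos(a),np.sin(a)],[-np.sin(a),np.cos(a)]])
print("run in hopper",(r-Hc)@M.T,"tray",(f.mean(0)-Hc)@M.T)
st=ray(s([(110,495),(395,503)]),ci,14)[:,:2]; print((st-Hc)@M.T)
```

```text
[[464.83807675 291.11303064]
 [399.51588228 398.26380403]
 [487.25549863 453.03657761]
 [553.77451031 345.3873841 ]]
125.49214050909751 31.367686885606805
126.54298787138265 31.71291079447747
104.18922524886246 31.39404939990005
103.43257225121748 31.97509106139901
centre [476.34599199 371.95019909]
[[468.52391906 293.56842669]
 [403.5120404  399.04274669]] [436.01797973 346.30558669]
hend [[388.51397377 305.28359374]
 [377.51135605 324.32014342]] [383.01266491 314.80186858]
run [[604.1768072  347.98792196]
 [685.84274517 388.96047244]
 [540.05575036 474.21810774]
 [625.88725841 516.73854254]]
run in hopper [[-41.55354484 -69.68550339]
 [ 49.80187403 -68.18125555]
 [-44.59068893  71.86429523]
 [ 51.18948351  72.95686875]] tray [-146.34749587    7.34134822]
[[ 37.38273326 -67.54039965]
 [ 35.01253945  66.8587835 ]]
```

```bash
sed -i 's/Hc=np.array(.*/Hc=np.array([611.0,429.7]); Hy=26.0/' go.py
python3 - <<'E'
from go import *
Rm=Rt(31.5,30); g=np.array([400.5,325.5,35]); t=g+2*Rm[:,2]
delta(t-40*Rm[:,2],Rm); delta(t,Rm)
E
```

```text
turn [-0.56 -4.86 -1.28] shift [ 0.0049 -0.005   0.1124] deg 5.1 mm 112.7
turn [-0.56 -4.86 -1.28] shift [ 0.0016 -0.0045  0.1523] deg 5.1 mm 152.4
```

Call:
{"fn": "jog_arm", "kwargs": {
  "plan": [
    [[-0.56, -4.86, -1.28], [0.005, -0.005, 0.056], 1],
    [[-0.56, -4.86, -1.28], [0.005, -0.005, 0.112], 1],
    [[-0.56, -4.86, -1.28], [0.003, -0.005, 0.13], 1],
    [[-0.56, -4.86, -1.28], [0.0016, -0.0045, 0.1523], 1],
    [[-0.56, -4.86, -1.28], [0.0016, -0.0045, 0.1523], 1],
    [[-0.56, -4.86, -1.28], [0.0016, -0.0045, 0.1523], 1]
  ]
}}

```text
time: 2.08
tool_pos: [401.1, 325.1, 32.4]
tcp_rot: [-180.0, 29.9, -148.5]
ft_force: [0.6, -0.2, -0.3]
finger_gap: 85.2
```

Run:
```python
from go import *
st(); p,d=snapshot("wrist"); cv2.imwrite("pics/w2.png",p)
p,R0,s=cur(); Rm=Rt(31.5,30); print(p-2*R0[:,2]); delta(np.array([400.5,325.5,35])+2*Rm[:,2],Rm)
```

```text
t 2.08 p [401.1 325.1  32.4] rot [-180.    29.9 -148.5] F [ 0.6 -0.2 -0.3] gap 85.2 q [ 34.3 -15.7 137.   -3.   28.9 -85. ]
[400.58404953 324.58011165  34.69670756]
turn [-0.04  0.   -0.01] shift [-0.0005  0.0008 -0.0001] deg 0.0 mm 1.0
```

View pics/w2.png

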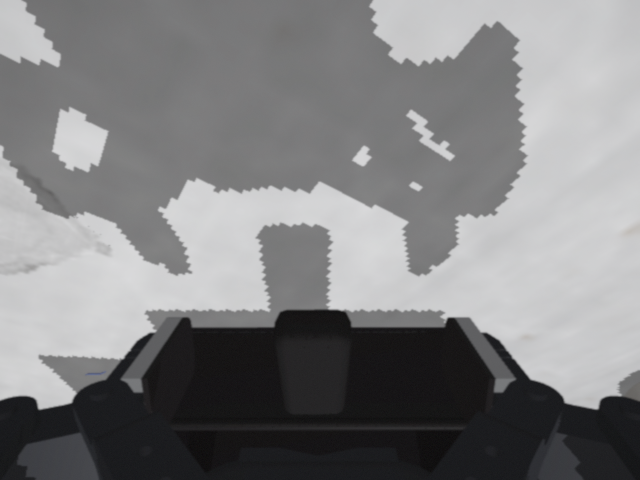

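The handle (columns 276–350) lies centred between the pads, so I'll close.

Call:
{"fn": "jog_arm", "kwargs": {
  "plan": [
    [[0, 0, 0], [0, 0, 0], -1],
    [[0, 0, 0], [0, 0, 0], -1],
    [[0, 0, 0], [0, 0, 0], -1],
    [[0, 0, 0], [0, 0, 0], -1],
    [[0, 0, 0], [0, 0, 0], -1],
    [[0, 0, 0], [0, 0, 0], -1],
    [[0, 0, 0], [0, 0, 0], -1],
    [[0, 0, 0], [0, 0, 0], -1]
  ],
  "force": 60
}}

```text
time: 3.12
tool_pos: [401.7, 324.2, 32.1]
tcp_rot: [-180.0, 30.0, -148.6]
ft_force: [-4.2, -2.6, 6.9]
finger_gap: 23.0
```

Run:
```python
from go import *
st(); p,R0,s=cur()
print("tray centre est", (p-2*R0[:,2])[:2]+88*np.array([np.cos(np.radians(31.5)),np.sin(np.radians(31.5))]))
# stage 1: align at x=-140; stage 2 : x=-20 ; gripping handle point; hold z
for x in (-135,-100,-70,-12,-3):
    Rm=Rt(Hy,30); t=hp(x-88,0,p[2]); t[:2]+= (2*Rm[:,2])[:2]; print(x,t); delta(t,Rm)
```

```text
t 3.12 p [401.7 324.2  32.1] rot [-180.    30.  -148.6] F [-4.2 -2.6  6.9] gap 23.0 q [ 34.2 -15.7 137.   -3.   28.8 -85. ]
tray centre est [475.85622329 369.63440242]
-135 [411.46772172 332.38160541  32.1104071 ]
turn [ 2.66 -0.04  4.68] shift [-0.0109  0.0019  0.0063] deg 5.4 mm 12.8
-100 [442.92551334 347.72459555  32.1104071 ]
turn [ 2.66 -0.04  4.68] shift [-0.0411 -0.0014  0.0237] deg 5.4 mm 47.5
-70 [469.88933473 360.87572995  32.1104071 ]
turn [ 2.66 -0.04  4.68] shift [-0.067  -0.0042  0.0386] deg 5.4 mm 77.5
-12 [522.01938942 386.30125647  32.1104071 ]
turn [ 2.66 -0.04  4.68] shift [-0.117  -0.0096  0.0675] deg 5.4 mm 135.4
-3 [530.10853583 390.24659679  32.1104071 ]
turn [ 2.66 -0.04  4.68] shift [-0.1248 -0.0105  0.0719] deg 5.4 mm 144.4
```

Call:
{"fn": "jog_arm", "kwargs": {
  "plan": [
    [[1.3, 0, 2.3], [-0.006, 0.001, 0.003], -1],
    [[2.66, 0, 4.68], [-0.0113, 0.0019, 0.0057], -1],
    [[2.66, 0, 4.68], [-0.0113, 0.0019, 0.0057], -1],
    [[2.66, 0, 4.68], [-0.0265, 0.0003, 0.0144], -1],
    [[2.66, 0, 4.68], [-0.0415, -0.0014, 0.0231], -1],
    [[2.66, 0, 4.68], [-0.0545, -0.0028, 0.0306], -1],
    [[2.66, 0, 4.68], [-0.0674, -0.0042, 0.038], -1],
    [[2.66, 0, 4.68], [-0.0674, -0.0042, 0.038], -1],
    [[2.66, 0, 4.68], [-0.0674, -0.0042, 0.038], -1]
  ]
}}

```text
time: 4.25
tool_pos: [469.2, 360.4, 32.2]
tcp_rot: [-180.0, 29.9, -154.0]
ft_force: [1.4, 0.5, 0.8]
finger_gap: 22.9
```

Run:
```python
from go import *
import json
st()
ci=camera_info("wrist"); p,d=snapshot("wrist"); cv2.imwrite("pics/w3.png",p)
json.dump({k:(v.tolist() if hasattr(v,'tolist') else v) for k,v in ci.items()},open("w3.json","w"))
p,d=snapshot("scene"); cv2.imwrite("pics/s3.png",cv2.resize(p[150:400,220:480],None,fx=2.4,fy=2.4,interpolation=cv2.INTER_CUBIC))
```

```text
t 4.25 p [469.2 360.4  32.2] rot [-180.    29.9 -154. ] F [1.4 0.5 0.8] gap 22.9 q [ 35.3  -1.6 124.6  -9.9  27.7 -73.2]
```

View pics/w3.png

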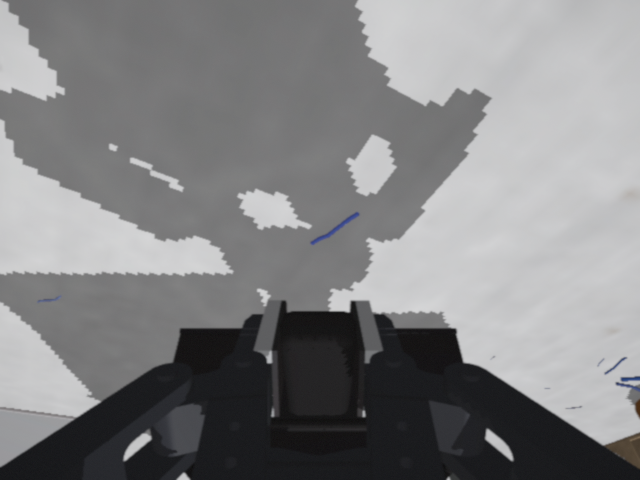

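View pics/s3.png

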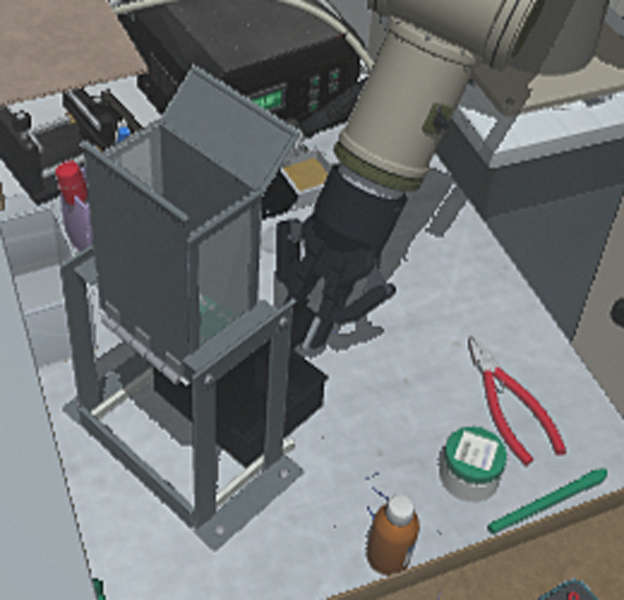

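The tray is entering between the runners: its back edge is under the bin in the scene crop near (210,430). I'll carry on.

Run:
```python
from go import *
p,R0,s=cur()
for x in (-40,-12,-3,0,4):
    Rm=Rt(Hy,30); t=hp(x-88,0,32.4); t[:2]+= (2*Rm[:,2])[:2]; print(x); delta(t,Rm)
```

```text
-40
turn [ 0.   -0.09  0.02] shift [-0.0269  0.0001  0.0152] deg 0.1 mm 30.9
-12
turn [ 0.   -0.09  0.02] shift [-0.0512  0.      0.0292] deg 0.1 mm 58.9
-3
turn [ 0.   -0.09  0.02] shift [-0.059   0.      0.0337] deg 0.1 mm 67.9
0
turn [ 0.   -0.09  0.02] shift [-0.0616  0.      0.0352] deg 0.1 mm 70.9
4
turn [ 0.   -0.09  0.02] shift [-0.065   0.      0.0372] deg 0.1 mm 74.9
```

Call:
{"fn": "jog_arm", "kwargs": {
  "plan": [
    [[0, 0, 0], [-0.0135, 0, 0.0076], -1],
    [[0, 0, 0], [-0.0269, 0, 0.0152], -1],
    [[0, 0, 0], [-0.037, 0, 0.021], -1],
    [[0, 0, 0], [-0.0465, 0, 0.0265], -1],
    [[0, 0, 0], [-0.0512, 0, 0.0292], -1],
    [[0, 0, 0], [-0.0512, 0, 0.0292], -1]
  ]
}}

```text
time: 5.1
tool_pos: [522.6, 386.6, 32.3]
tcp_rot: [-180.0, 29.9, -154.0]
ft_force: [0.2, 0.8, -0.6]
finger_gap: 23.1
```

Run:
```python
from go import *
st()
p,d=snapshot("scene"); cv2.imwrite("pics/s4.png",cv2.resize(p[240:390,230:380],None,fx=4,fy=4,interpolation=cv2.INTER_CUBIC))
```

```text
t 5.1 p [522.6 386.6  32.3] rot [-180.    29.9 -154. ] F [ 0.2  0.8 -0.6] gap 23.1 q [ 34.1   7.  115.6  -8.7  28.  -75.3]
```

View pics/s4.png

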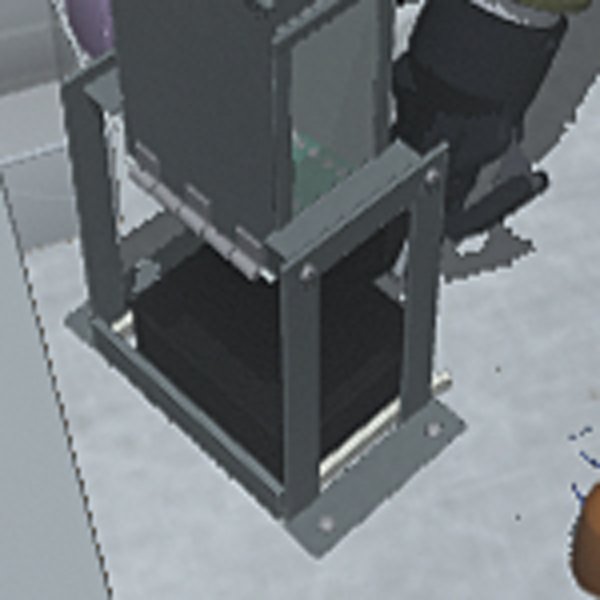

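Call:
{"fn": "jog_arm", "kwargs": {
  "plan": [
    [[0, 0, 0], [-0.003, 0, 0.0017], -1],
    [[0, 0, 0], [-0.006, 0, 0.0035], -1],
    [[0, 0, 0], [-0.0078, 0, 0.0045], -1],
    [[0, 0, 0], [-0.0078, 0, 0.0045], -1]
  ]
}}

```text
time: 5.65
tool_pos: [530.7, 390.6, 32.5]
tcp_rot: [-180.0, 29.9, -154.0]
ft_force: [-0.0, -0.2, -0.7]
finger_gap: 22.9
```

Call:
{"fn": "jog_arm", "kwargs": {
  "plan": [
    [[0, 0, 0], [-0.0017, 0, 0.001], -1],
    [[0, 0, 0], [-0.0026, 0, 0.0015], -1],
    [[0, 0, 0], [-0.0026, 0, 0.0015], -1]
  ]
}}

```text
time: 6.02
tool_pos: [531.1, 390.9, 32.1]
tcp_rot: [-180.0, 29.6, -154.0]
ft_force: [-31.4, -15.9, 27.9]
finger_gap: 22.8
```

That is firm contact with the stop, so I'll relax the push.

Call:
{"fn": "jog_arm", "kwargs": {
  "plan": [
    [[0, 0, 0], [0.0016, 0, -0.0012], -1],
    [[0, 0, 0], [0.0016, 0, -0.0012], -1]
  ]
}}

```text
time: 6.28
tool_pos: [530.9, 390.8, 32.3]
tcp_rot: [-180.0, 29.9, -154.0]
ft_force: [-4.2, -1.2, 0.4]
finger_gap: 23.2
```

Run:
```python
from go import *
import json
st()
ci=camera_info("wrist"); p,d=snapshot("wrist"); cv2.imwrite("pics/w5.png",p)
p,d=snapshot("scene"); cv2.imwrite("pics/s5.png",cv2.resize(p[240:390,230:380],None,fx=4,fy=4,interpolation=cv2.INTER_CUBIC))
p,R0,s=cur(); Rm=R0; a=np.radians(Hy); M=np.array([[np.cos(a),np.sin(a)],[-np.sin(a),np.cos(a)]])
print(M@((p-2*R0[:,2])[:2]-Hc))
```

```text
t 6.28 p [530.9 390.8  32.3] rot [-180.    29.9 -154. ] F [-4.2 -1.2  0.4] gap 23.2 q [ 34.    8.3 114.2  -8.4  28.1 -75.6]
[-90.08447957   0.16989702]
```

View pics/s5.png

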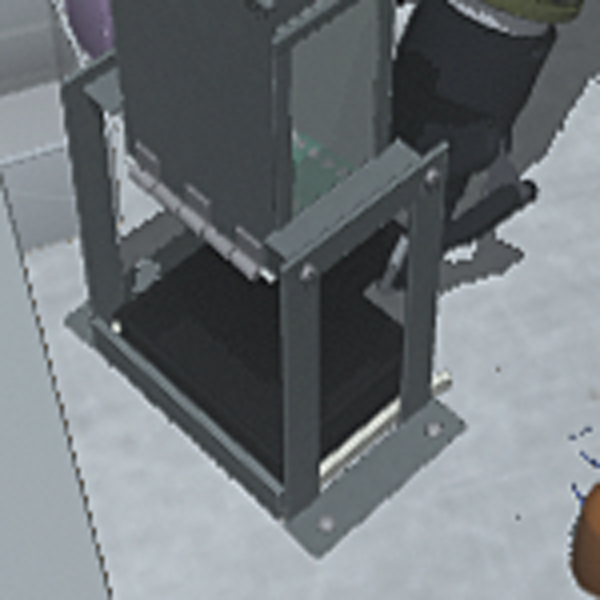

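View pics/w5.png

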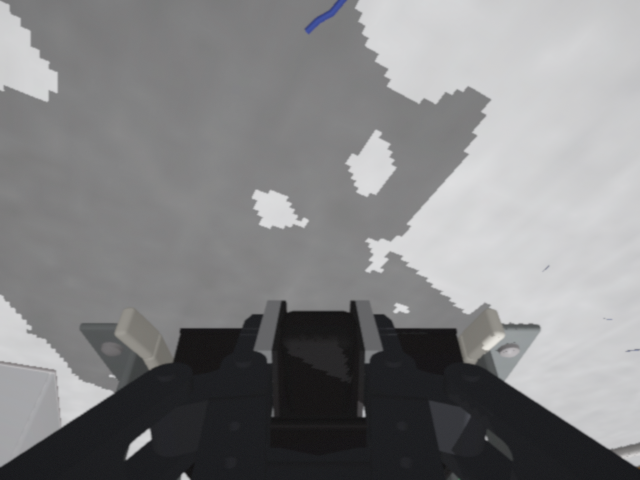

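The tray's back edge is parallel to the stop and the noses sit evenly either side of it (125–180 and 457–500). I'll release and back away along the tool axis.

Call:
{"fn": "jog_arm", "kwargs": {
  "plan": [
    [[0, 0, 0], [0, 0, 0], 0.2],
    [[0, 0, 0], [0, 0, 0], 0.2],
    [[0, 0, 0], [0, 0, 0], 0.2],
    [[0, 0, 0], [0, 0, 0], 0.2],
    [[0, 0, 0], [0, 0, -0.02], 0.2],
    [[0, 0, 0], [0, 0, -0.07], 0.2],
    [[0, 0, 0], [0, 0, -0.13], -1],
    [[0, 0, 0], [0, 0, -0.15], -1],
    [[0, 0, 0], [0, 0, -0.15], -1]
  ]
}}

```text
time: 7.5
tool_pos: [465.1, 359.0, 165.6]
tcp_rot: [180.0, 30.2, -154.0]
ft_force: [-0.3, -0.3, -1.1]
finger_gap: 0.2
```

Run:
```python
from go import *
import json
st()
ci=camera_info("wrist"); p,d=snapshot("wrist"); cv2.imwrite("pics/w6.png",p);np.save("w6.npy",d)
json.dump({k:(v.tolist() if hasattr(v,'tolist') else v) for k,v in ci.items()},open("w6.json","w"))
Rm=Rt(Hy,65); tip=hp(-61,0,228)
for back in (60,20,10): t=tip-(17+back)*Rm[:,2]; print(back,t); delta(t,Rm)
```

```text
t 7.5 p [465.1 359.  165.6] rot [ 180.    30.2 -154. ] F [-0.3 -0.3 -1.1] gap 0.2 q [ 35.4 -16.1 121.6  -6.6  44.9 -77.1]
60 [493.45059186 372.36732288 260.54160615]
turn [ 2.000e-02 -3.497e+01  0.000e+00] shift [-0.0762 -0.0001 -0.068 ] deg 35.0 mm 102.1
20 [526.03395358 388.25929024 243.63687568]
turn [ 2.000e-02 -3.497e+01  0.000e+00] shift [-0.0991 -0.0002 -0.0352] deg 35.0 mm 105.2
10 [534.17979401 392.23228208 239.41069307]
turn [ 2.000e-02 -3.497e+01  0.000e+00] shift [-0.1049 -0.0002 -0.027 ] deg 35.0 mm 108.3
```

View pics/w6.png

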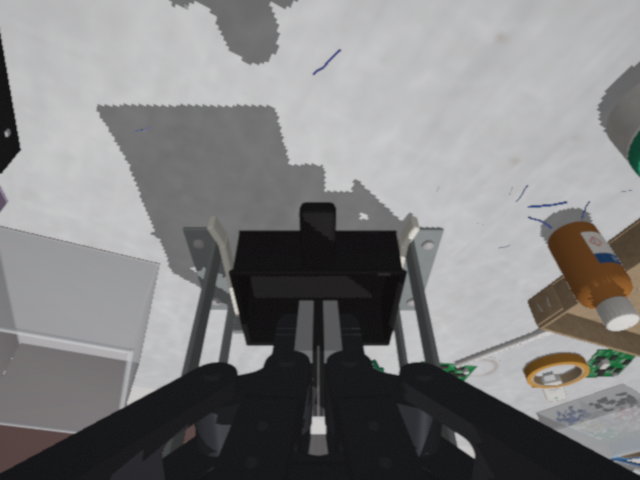

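Run:
```python
from go import *
import json
ci=json.load(open("w6.json")); img=cv2.imread("pics/w6.png")
cv2.imwrite("pics/w6c.png",cv2.resize(img[190:360,180:450],None,fx=2.9,fy=2.9,interpolation=cv2.INTER_CUBIC))
```

```text
(no output)
```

View pics/w6c.png

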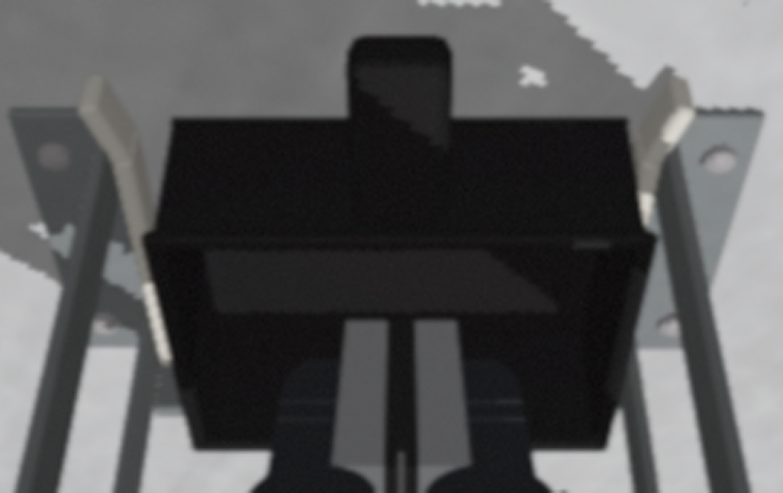

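Run:
```python
from go import *
import json
ci=json.load(open("w6.json"))
s=lambda a:np.array(a)/2.9+[180,190]
a=np.radians(Hy); M=np.array([[np.cos(a),np.sin(a)],[-np.sin(a),np.cos(a)]])
H=lambda uv,z:np.round((ray(s(uv),ci,z)[:,:2]-Hc)@M.T,1)
print("rim front",H([(146,238),(656,236)],45),"rim back",H([(196,448),(606,448)],45))
print("base front",H([(173,120),(627,120)],0))
print("handle end",H([(348,42),(451,42)],41))
print("runner top inner at nose/bend",H([(108,76),(663,68),(133,158),(640,155)],14), 'base inner',H([(135,160),(640,190)],0))
print("foot corners",H([(8,108),(765,108)],3), "bolts",H([(52,156),(720,160)],3))
```

```text
rim front [[-51.5 -60.7]
 [-52.4  65.3]] rim back [[ 50.8 -60.6]
 [ 50.8  65.7]]
base front [[-47.4 -60.2]
 [-47.5  64.5]]
handle end [[-112.7   -9.1]
 [-112.8   12.9]]
runner top inner at nose/bend [[-77.2 -70.7]
 [-80.   67.2]
 [-47.1 -69.2]
 [-48.4  66.1]] base inner [[-31.2 -73.2]
 [-18.4  72.2]]
foot corners [[ -55.  -103.1]
 [ -55.1  100.1]] bolts [[-36.  -95.2]
 [-34.6  92. ]]
```

The tray measures home in x (within about 0.5 mm), square to within 0.5°, and about 4 mm to one side, which is within the runner play. Next is the latch pose.

```bash
sed -i 's/Hc=np.array(.*/Hc=np.array([611.7,428.4]); Hy=26.0/' go.py
python3 - <<'E'
from go import *
Rm=Rt(Hy,65); tip=hp(-61,0,228)
for back in (60,20,10): t=tip-(17+back)*Rm[:,2]; print(back,t); delta(t,Rm)
E
```

```text
60 [494.15059186 371.06732288 260.54160615]
turn [ 2.000e-02 -3.497e+01  0.000e+00] shift [-0.0763 -0.0016 -0.0679] deg 35.0 mm 102.2
20 [526.73395358 386.95929024 243.63687568]
turn [ 2.000e-02 -3.497e+01  0.000e+00] shift [-0.0992 -0.0016 -0.0352] deg 35.0 mm 105.2
10 [534.87979401 390.93228208 239.41069307]
turn [ 2.000e-02 -3.497e+01  0.000e+00] shift [-0.1049 -0.0016 -0.027 ] deg 35.0 mm 108.3
```

Call:
{"fn": "jog_arm", "kwargs": {
  "plan": [
    [[0, -9, 0], [-0.02, -0.0005, -0.02], -1],
    [[0, -18, 0], [-0.04, -0.001, -0.038], -1],
    [[0, -27, 0], [-0.06, -0.001, -0.055], -1],
    [[0, -35, 0], [-0.0762, -0.0015, -0.068], -1],
    [[0, -35, 0], [-0.0762, -0.0015, -0.068], -1],
    [[0, -35, 0], [-0.0762, -0.0015, -0.068], -1]
  ]
}}

```text
time: 8.3
tool_pos: [493.1, 370.6, 256.5]
tcp_rot: [-179.8, 64.7, -153.8]
ft_force: [0.2, 0.0, -0.2]
finger_gap: 0.4
```

Run:
```python
from go import *
import json
st()
ci=camera_info("wrist"); p,d=snapshot("wrist"); cv2.imwrite("pics/w7.png",p);np.save("w7.npy",d)
json.dump({k:(v.tolist() if hasattr(v,'tolist') else v) for k,v in ci.items()},open("w7.json","w"))
Rm=Rt(Hy,65); tip=hp(-61,0,228)
for back in (20,10,0,-10): t=tip-(17+back)*Rm[:,2]; print(back,t); delta(t,Rm)
```

```text
t 8.3 p [493.1 370.6 256.5] rot [-179.8   64.7 -153.8] F [ 0.2  0.  -0.2] gap 0.4 q [ 38.5 -32.9 140.2 -52.8  14.1 -32.7]
20 [526.73395358 386.95929024 243.63687568]
turn [-0.01 -0.32  0.07] shift [-0.0036  0.0001  0.0393] deg 0.3 mm 39.5
10 [534.87979401 390.93228208 239.41069307]
turn [-0.01 -0.32  0.07] shift [-0.0037  0.0001  0.0493] deg 0.3 mm 49.5
0 [543.02563444 394.90527392 235.18451045]
turn [-0.01 -0.32  0.07] shift [-0.0037  0.0001  0.0593] deg 0.3 mm 59.4
-10 [551.17147487 398.87826576 230.95832783]
turn [-0.01 -0.32  0.07] shift [-0.0038  0.0001  0.0693] deg 0.3 mm 69.4
```

View pics/w7.png

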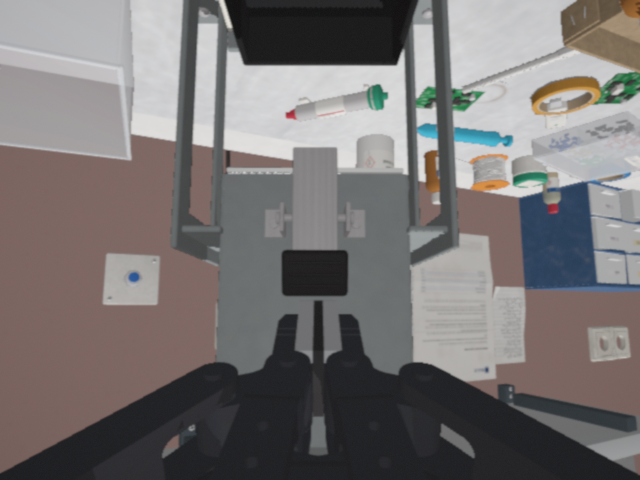

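The black thumb pad shows at (282–347, 250–297), centred on the finger axis. I'll check its position by depth.

Run:
```python
from go import *
import json
ci=json.load(open("w7.json")); d=np.load("w7.npy"); P=cloud(d,ci)
a=np.radians(Hy); M=np.array([[np.cos(a),np.sin(a)],[-np.sin(a),np.cos(a)]])
for (u,v) in [(290,273),(314,255),(314,273),(314,292),(340,273)]:
    q=P[v,u]; print(u,v,np.round(M@(q[:2]-Hc),1),round(q[2],1))
```

```text
290 273 [-61.9 -12.4] 227.5
314 255 [-63.6  -0.3] 218.5
314 273 [-62.6  -0.3] 227.6
314 292 [-57.2  -0.3] 236.9
340 273 [-62.2  12.8] 227.5
```

Pad confirmed at x = -61, y = 0, z = 227. I'll approach to about 8 mm short, then press.

Call:
{"fn": "jog_arm", "kwargs": {
  "plan": [
    [[0, 0, 0], [-0.003, 0, 0.015], -1],
    [[0, 0, 0], [-0.0037, 0, 0.03], -1],
    [[0, 0, 0], [-0.0037, 0, 0.042], -1],
    [[0, 0, 0], [-0.0037, 0, 0.05], -1],
    [[0, 0, 0], [-0.0037, 0, 0.05], -1]
  ]
}}

```text
time: 8.98
tool_pos: [536.3, 391.2, 240.6]
tcp_rot: [-179.9, 64.8, -154.0]
ft_force: [-0.0, 0.1, 0.6]
finger_gap: -0.2
```

Run:
```python
from go import *
st(); Rm=Rt(Hy,65); 
for dx in (-4,0,5,9,12): 
    t=hp(-61+dx,0,228)-17*Rm[:,2]; print(dx); delta(t,Rm)
```

```text
t 8.97 p [536.3 391.2 240.6] rot [-179.9   64.8 -154. ] F [-0.   0.1  0.6] gap -0.2 q [ 36.8 -20.5 133.8 -76.4  10.1  -9.2]
-4
turn [-0.05 -0.23  0.  ] shift [0.0034 0.0004 0.0056] deg 0.2 mm 6.6
0
turn [-0.05 -0.23  0.  ] shift [0.0017 0.0004 0.0092] deg 0.2 mm 9.4
5
turn [-0.05 -0.23  0.  ] shift [-0.0005  0.0004  0.0138] deg 0.2 mm 13.8
9
turn [-0.05 -0.23  0.  ] shift [-0.0022  0.0004  0.0174] deg 0.2 mm 17.5
12
turn [-0.05 -0.23  0.  ] shift [-0.0034  0.0004  0.0201] deg 0.2 mm 20.4
```

Joint 4 is at its limit (-76.4°) because of the near-singular wrist, so I'll back off and take a steeper tilt.

Run:
```python
from go import *
Rm=Rt(30,50); tip=hp(-62,0,229)
for back in (50,30): t=tip-(17+back)*Rm[:,2]; print(back,t); delta(t,Rm)
```

```text
50 [511.5260346  375.55850005 272.06676985]
turn [-3.43 14.76 -2.16] shift [-0.016  -0.0032 -0.0398] deg 15.3 mm 43.0
30 [524.79431357 383.21894449 259.21101766]
turn [-3.43 14.76 -2.16] shift [-0.0109 -0.0021 -0.0205] deg 15.3 mm 23.3
```

Call:
{"fn": "jog_arm", "kwargs": {
  "plan": [
    [[0, 0, 0], [0, 0, -0.015], -1],
    [[-1.1, 5, -0.7], [-0.006, -0.001, -0.028], -1],
    [[-2.3, 10, -1.4], [-0.011, -0.002, -0.036], -1],
    [[-3.43, 14.76, -2.16], [-0.016, -0.0032, -0.04], -1],
    [[-3.43, 14.76, -2.16], [-0.016, -0.0032, -0.04], -1],
    [[-3.43, 14.76, -2.16], [-0.016, -0.0032, -0.04], -1]
  ]
}}

```text
time: 9.72
tool_pos: [511.0, 376.9, 276.2]
tcp_rot: [179.9, 50.2, -149.8]
ft_force: [0.1, 0.2, -0.0]
finger_gap: 0.0
```

Run:
```python
from go import *
st(); Rm=Rt(30,50); 
for dx in (-20,-5,0,5,9,12): 
    t=hp(-61+dx,0,229)-17*Rm[:,2]; print(dx); delta(t,Rm)
```

```text
t 9.72 p [511.  376.9 276.2] rot [ 179.9   50.2 -149.8] F [ 0.1  0.2 -0. ] gap 0.0 q [ 32.8 -27.5 126.5  -3.7  30.9 -85.1]
-20
turn [0.27 0.24 0.11] shift [ 0.0156 -0.0003  0.0379] deg 0.4 mm 41.0
-5
turn [0.27 0.24 0.11] shift [ 0.006  -0.0014  0.0494] deg 0.4 mm 49.8
0
turn [0.27 0.24 0.11] shift [ 0.0029 -0.0018  0.0532] deg 0.4 mm 53.3
5
turn [0.27 0.24 0.11] shift [-0.0003 -0.0022  0.0571] deg 0.4 mm 57.1
9
turn [0.27 0.24 0.11] shift [-0.0029 -0.0025  0.0601] deg 0.4 mm 60.2
12
turn [0.27 0.24 0.11] shift [-0.0048 -0.0027  0.0624] deg 0.4 mm 62.7
```

Run:
```python
from go import *
Rm=Rt(30,50); 
for x in (-85,-72,-66,-60,-56): 
    t=hp(x,0,222)-17*Rm[:,2]; print(x); delta(t,Rm)
```

```text
-85
turn [0.27 0.24 0.11] shift [0.0235 0.     0.0393] deg 0.4 mm 45.8
-72
turn [0.27 0.24 0.11] shift [ 0.0152 -0.001   0.0493] deg 0.4 mm 51.6
-66
turn [0.27 0.24 0.11] shift [ 0.0114 -0.0014  0.0539] deg 0.4 mm 55.1
-60
turn [0.27 0.24 0.11] shift [ 0.0076 -0.0019  0.0585] deg 0.4 mm 59.0
-56
turn [0.27 0.24 0.11] shift [ 0.005  -0.0022  0.0615] deg 0.4 mm 61.8
```

Call:
{"fn": "jog_arm", "kwargs": {
  "plan": [
    [[0.27, 0.24, 0.11], [0.012, 0, 0.02], -1],
    [[0.27, 0.24, 0.11], [0.0235, 0, 0.0393], -1],
    [[0.27, 0.24, 0.11], [0.0235, 0, 0.0393], -1],
    [[0.27, 0.24, 0.11], [0.0185, -0.0005, 0.045], -1],
    [[0.27, 0.24, 0.11], [0.0152, -0.001, 0.0493], -1],
    [[0.27, 0.24, 0.11], [0.0152, -0.001, 0.0493], -1]
  ]
}}

```text
time: 10.48
tool_pos: [536.4, 389.3, 231.5]
tcp_rot: [-179.9, 50.0, -150.1]
ft_force: [0.8, 0.4, -0.4]
finger_gap: -0.1
```

Run:
```python
from go import *
st(); p,d=snapshot("wrist"); cv2.imwrite("pics/w8.png",p)
Rm=Rt(30,50)
for x in (-66,-60,-56,-52): 
    t=hp(x,0,222)-17*Rm[:,2]; print(x); delta(t,Rm)
```

```text
t 10.47 p [536.4 389.3 231.5] rot [-179.9   50.  -150.1] F [ 0.8  0.4 -0.4] gap -0.1 q [ 32.8 -18.8 124.9  -5.7  24.1 -82.9]
-66
turn [-0.22 -0.04 -0.08] shift [-0.0056  0.0008  0.0036] deg 0.2 mm 6.7
-60
turn [-0.22 -0.04 -0.08] shift [-0.0094  0.0004  0.0081] deg 0.2 mm 12.5
-56
turn [-0.22 -0.04 -0.08] shift [-0.012   0.0002  0.0112] deg 0.2 mm 16.4
-52
turn [-0.22 -0.04 -0.08] shift [-0.0146 -0.0001  0.0143] deg 0.2 mm 20.4
```

View pics/w8.png

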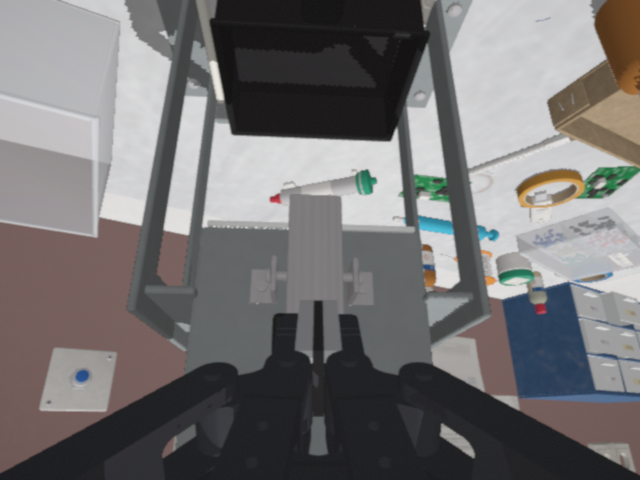

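The fingertips at (318,305) are centred in front of the pad. Pressing now.

Call:
{"fn": "jog_arm", "kwargs": {
  "plan": [
    [[0, 0, 0], [-0.0056, 0.0006, 0.0036], -1],
    [[0, 0, 0], [-0.0075, 0.0005, 0.006], -1],
    [[0, 0, 0], [-0.0094, 0.0004, 0.0081], -1],
    [[0, 0, 0], [-0.0094, 0.0004, 0.0081], -1]
  ]
}}

```text
time: 11.02
tool_pos: [546.6, 395.5, 232.8]
tcp_rot: [-179.9, 50.0, -150.1]
ft_force: [-2.6, -2.5, 4.2]
finger_gap: 0.2
```

Call:
{"fn": "jog_arm", "kwargs": {
  "plan": [
    [[0, 0, 0], [-0.0013, 0, 0.0015], -1],
    [[0, 0, 0], [-0.0026, -0.0003, 0.0031], -1],
    [[0, 0, 0], [-0.0039, -0.0004, 0.0046], -1],
    [[0, 0, 0], [-0.0039, -0.0004, 0.0046], -1]
  ]
}}

```text
time: 11.52
tool_pos: [551.5, 397.9, 232.7]
tcp_rot: [-179.9, 49.9, -150.1]
ft_force: [-15.2, -11.8, 12.3]
finger_gap: 0.1
```

Run:
```python
from go import *
st(); p,d=snapshot("wrist"); cv2.imwrite("pics/w9.png",p)
```

```text
t 11.53 p [551.5 397.9 232.7] rot [-179.9   49.9 -150.1] F [-15.2 -11.8  12.3] gap 0.1 q [ 32.6 -15.6 122.2  -5.6  23.7 -83.1]
```

View pics/w9.png

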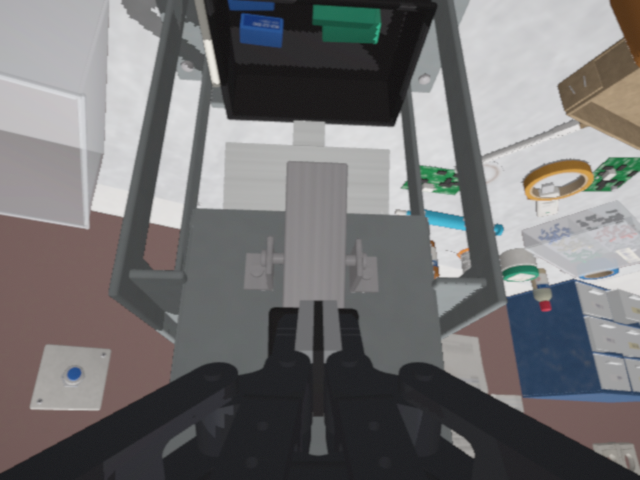

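The floor hangs open at (307,175) and green and blue parts show in the tray at (345,22) and (262,30). I'll back away to look.

Run:
```python
from go import *
Rm=Rt(Hy,30); h=hp(-88,3,34)
for b in (150,): delta(h-b*Rm[:,2],Rm)
```

```text
turn [ 2.37 19.91  2.96] shift [ 0.1138  0.0104 -0.0284] deg 20.3 mm 117.7
```

Call:
{"fn": "jog_arm", "kwargs": {
  "plan": [
    [[0, 0, 0], [0.01, 0, -0.012], -1],
    [[0, 0, 0], [0.026, 0, -0.031], -1],
    [[0, 5, 0], [0.05, 0.003, -0.04], -1],
    [[1.2, 12, 1.5], [0.08, 0.006, -0.035], 0.2],
    [[2.37, 19.91, 2.96], [0.1138, 0.0104, -0.0284], 0.2],
    [[2.37, 19.91, 2.96], [0.1138, 0.0104, -0.0284], 0.2],
    [[2.37, 19.91, 2.96], [0.1138, 0.0104, -0.0284], 0.2],
    [[2.37, 19.91, 2.96], [0.1138, 0.0104, -0.0284], 0.2]
  ]
}}

```text
time: 12.58
tool_pos: [464.3, 359.8, 164.1]
tcp_rot: [180.0, 30.1, -154.0]
ft_force: [-0.5, -0.2, 0.4]
finger_gap: 51.5
```

Run:
```python
from go import *
import json
st(); ci=camera_info("wrist"); p,d=snapshot("wrist"); cv2.imwrite("pics/w10.png",p)
json.dump({k:(v.tolist() if hasattr(v,'tolist') else v) for k,v in ci.items()},open("w10.json","w"))
Rm=Rt(Hy,30); h=hp(-88,3.8,35)
for b in (40,0): delta(h-(b-2)*Rm[:,2],Rm)
```

```text
t 12.57 p [464.3 359.8 164.1] rot [ 180.    30.1 -154. ] F [-0.5 -0.2  0.4] gap 51.5 q [ 35.6 -16.  121.6  -6.8  44.8 -76.9]
turn [ 0.02  0.12 -0.  ] shift [0.0002 0.0008 0.1111] deg 0.1 mm 111.1
turn [ 0.02  0.12 -0.  ] shift [0.0003 0.0008 0.1511] deg 0.1 mm 151.1
```

View pics/w10.png

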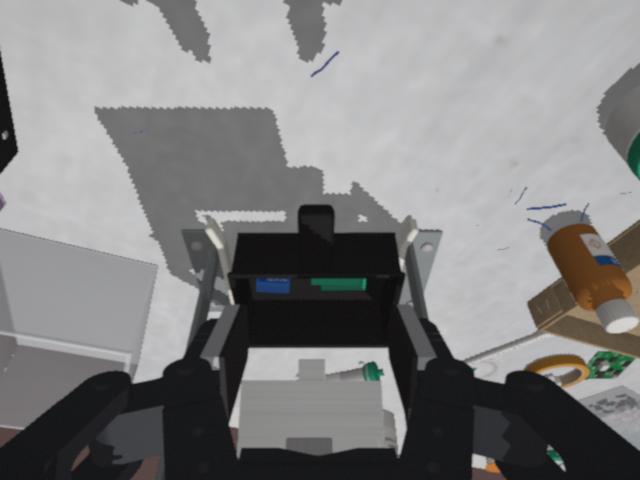

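The handle at (300–333, 207) is centred between the jaws and the tray hasn't moved. I'll re-grip it.

Call:
{"fn": "jog_arm", "kwargs": {
  "plan": [
    [[0, 0, 0], [0, 0.0008, 0.05], 0.2],
    [[0, 0, 0], [0, 0.0008, 0.1], 0.2],
    [[0, 0, 0], [0, 0.0008, 0.13], 0.2],
    [[0, 0, 0], [0, 0.0008, 0.151], 0.2],
    [[0, 0, 0], [0, 0.0008, 0.151], 0.2],
    [[0, 0, 0], [0, 0.0008, 0.151], -1],
    [[0, 0, 0], [0, 0.0008, 0.151], -1],
    [[0, 0, 0], [0, 0.0008, 0.151], -1],
    [[0, 0, 0], [0, 0.0008, 0.151], -1],
    [[0, 0, 0], [0, 0.0008, 0.151], -1],
    [[0, 0, 0], [0, 0.0008, 0.151], -1],
    [[0, 0, 0], [0, 0.0008, 0.151], -1]
  ],
  "force": 50
}}

```text
time: 14.12
tool_pos: [532.1, 394.1, 34.4]
tcp_rot: [180.0, 30.1, -154.0]
ft_force: [-4.1, -2.7, 7.8]
finger_gap: 23.0
```

Run:
```python
from go import *
st(); p,R0,s=cur(); a=np.radians(Hy); M=np.array([[np.cos(a),np.sin(a)],[-np.sin(a),np.cos(a)]])
print(M@((p-2*R0[:,2])[:2]-Hc))
ux=np.array([np.cos(a),np.sin(a),0]); 
for k in (10,40,80,120,160): print(k, R0.T@(-k*ux+np.array([0,0,.3]))/1000)
```

```text
t 14.12 p [532.1 394.1  34.4] rot [ 180.    30.1 -154. ] F [-4.1 -2.7  7.8] gap 23.0 q [ 34.3   8.4 113.9  -8.8  28.1 -75.1]
[-87.61165155   4.0741851 ]
10 [ 8.49815507e-03  2.70706171e-06 -5.27933263e-03]
40 [ 3.44444087e-02  1.05143213e-05 -2.03389430e-02]
80 [ 6.90394135e-02  2.09240007e-05 -4.04184234e-02]
120 [ 1.03634418e-01  3.13336801e-05 -6.04979039e-02]
160 [ 1.38229423e-01  4.17433596e-05 -8.05773843e-02]
```

Call:
{"fn": "jog_arm", "kwargs": {
  "plan": [
    [[0, 0, 0], [0.0043, -0.001, -0.003], -1],
    [[0, 0, 0], [0.0128, -0.002, -0.0079], -1],
    [[0, 0, 0], [0.0258, -0.003, -0.0153], -1],
    [[0, 0, 0], [0.0388, -0.003, -0.0229], -1],
    [[0, 0, 0], [0.0518, -0.003, -0.0304], -1],
    [[0, 0, 0], [0.0648, -0.003, -0.0379], -1],
    [[0, 0, 0], [0.0778, -0.003, -0.0455], -1],
    [[0, 0, 0], [0.0907, -0.003, -0.053], -1],
    [[0, 0, 0], [0.1037, -0.003, -0.0605], -1],
    [[0, 0, 0], [0.116, -0.003, -0.0677], -1],
    [[0, 0, 0], [0.116, -0.003, -0.0677], -1]
  ]
}}

```text
time: 15.5
tool_pos: [411.6, 331.9, 34.0]
tcp_rot: [180.0, 30.1, -154.0]
ft_force: [-4.6, -2.3, 7.1]
finger_gap: 23.0
```

Run:
```python
from go import *
st(); p,R0,s=cur(); a=np.radians(Hy); M=np.array([[np.cos(a),np.sin(a)],[-np.sin(a),np.cos(a)]])
print(M@((p-2*R0[:,2])[:2]-Hc))
p,d=snapshot("scene"); cv2.imwrite("pics/s11.png",cv2.resize(p[150:400,220:480],None,fx=2.4,fy=2.4,interpolation=cv2.INTER_CUBIC))
```

```text
t 15.5 p [411.6 331.9  34. ] rot [ 180.    30.1 -154. ] F [-4.6 -2.3  7.1] gap 23.0 q [ 36.9 -12.7 134.4 -11.2  29.1 -70.8]
[-223.17802024    1.00524143]
```

View pics/s11.png

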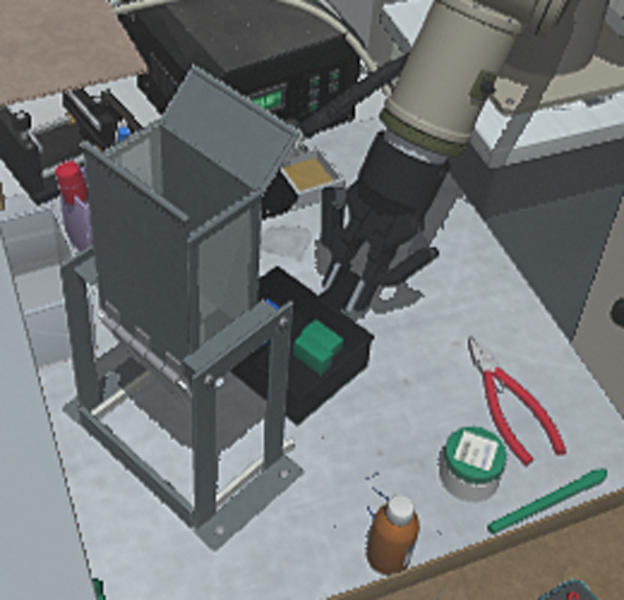

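Call:
{"fn": "jog_arm", "kwargs": {
  "plan": [
    [[0, 0, 0], [0.0085, 0, -0.0053], -1],
    [[0, 0, 0], [0.017, 0, -0.0104], -1],
    [[0, 0, 0], [0.017, 0, -0.0104], -1],
    [[0, 0, 0], [0.017, 0, -0.0104], 0.2],
    [[0, 0, 0], [0.017, 0, -0.0104], 0.2],
    [[0, 0, 0], [0.017, 0, -0.0104], 0.2],
    [[0, 0, 0], [0.017, 0, -0.0104], 0.2],
    [[0, 0, 0], [0.017, 0, -0.03], 0.2],
    [[0, 0, 0], [0.017, 0, -0.08], 0.2],
    [[0, 0, 0], [0.017, 0, -0.13], 0.2],
    [[0, 0, 0], [0.017, 0, -0.15], 0.2],
    [[0, 0, 0], [0.017, 0, -0.15], 0.2]
  ]
}}

```text
time: 17.05
tool_pos: [332.2, 293.5, 157.0]
tcp_rot: [179.9, 30.3, -154.0]
ft_force: [0.3, 0.2, -0.6]
finger_gap: 51.6
```

Run:
```python
from go import *
import json
st(); ci=camera_info("wrist"); p,d=snapshot("wrist"); cv2.imwrite("pics/w12.png",p)
json.dump({k:(v.tolist() if hasattr(v,'tolist') else v) for k,v in ci.items()},open("w12.json","w"))
p,d=snapshot("scene"); cv2.imwrite("pics/s12.png",cv2.resize(p[150:400,220:480],None,fx=2.4,fy=2.4,interpolation=cv2.INTER_CUBIC))
p,d=snapshot("side"); cv2.imwrite("pics/d12.png",cv2.resize(p[160:410,180:430],None,fx=2.4,fy=2.4,interpolation=cv2.INTER_CUBIC))
```

```text
t 17.05 p [332.2 293.5 157. ] rot [ 179.9   30.3 -154. ] F [ 0.3  0.2 -0.6] gap 51.6 q [ 40.4 -47.6 142.6  -8.6  55.8 -72.6]
```

View pics/w12.png

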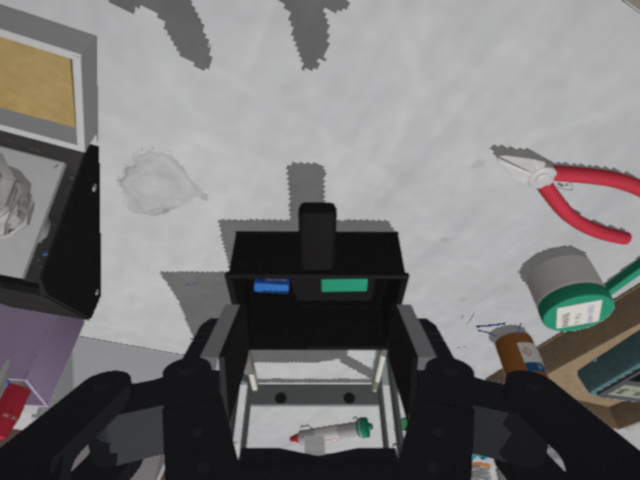

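View pics/s12.png

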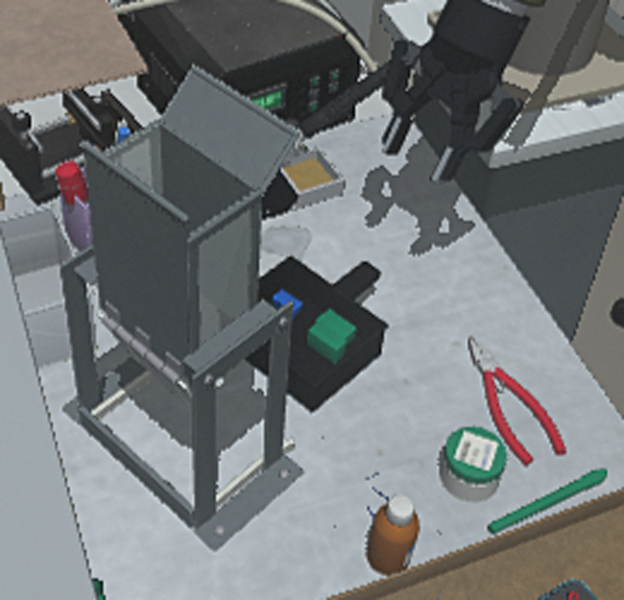

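View pics/d12.png

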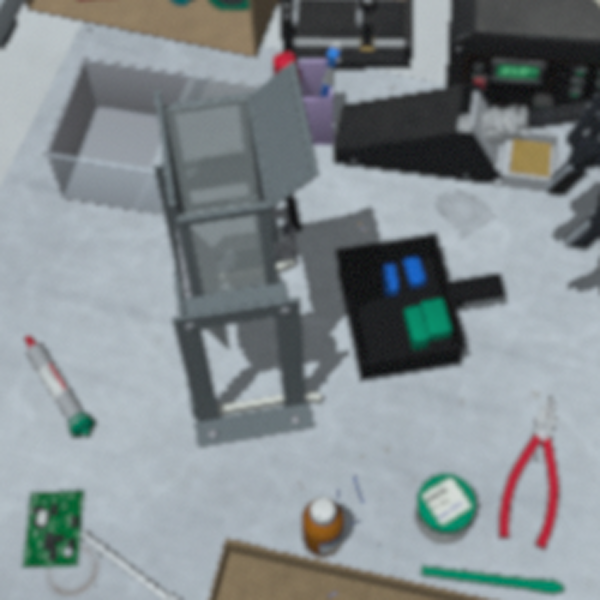

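The side view shows two blue and two green parts in the tray at (385–450, 255–345). The tray stands flat with its back edge about 100 mm in front of the hopper's centre, and the bottle, jar and pot are where they were.

Run:
```python
from go import *
import json
ci=json.load(open("w12.json")); a=np.radians(Hy); M=np.array([[np.cos(a),np.sin(a)],[-np.sin(a),np.cos(a)]])
print(np.round((ray([(228,273),(408,273),(248,348)],ci,45)[:,:2]-Hc)@M.T,1))
st(); print(hand_in())
```

```text
[[-209.   -58.7]
 [-209.    65.1]
 [-105.9  -57.2]]
t 17.2 p [331.2 292.3 153.1] rot [-180.    29.9 -154. ] F [-0.3 -0.3 -0.7] gap 51.2 q [ 40.4 -47.3 142.7  -8.6  55.8 -72.6]
the job is handed in; nothing more can be done
None
```

I filled the tray from the hopper, drew it back out and handed the job in at about 17 s, well under the 58 s limit.

- **Tray home:** I pinched the handle and slid the tray in until it met the stop, with about 35 N of push. It was within about 0.5 mm of home and within about 0.5° of square. It sat about 4 mm to one side, inside the 6 mm runner play.
- **Latch:** The first approach took joint 4 to -76.4° against its -76.62° limit, so I backed off and pressed at a steeper tilt. The floor then swung open.
- **Last checks:** The side camera shows all four parts (two green, two blue) in the tray. The tray stands on the bench with its back edge about 105 mm in front of the hopper's centre. The runner noses reach only 66 mm and the lip 71 mm, so it is clear of both. The gripper is well clear of everything.
- **Bystanders:** The bottle, jar and pot look unmoved in the pictures. I compared them by eye and did not measure them again.
- **Disagreements:** The side and scene cameras disagreed by a few millimetres (up to about 10 mm on one tray corner), so I relied on the wrist camera and contact forces for fine placing. Joint 3 ended at 142.7°, close to its 143.12° limit but within it.

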